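# Park and lock the autosampler arm, then scrape a broken dish off its deck

### The job

A porcelain dish broke on the autosampler's deck. Swing the sampler arm back into its park bracket so that the hole in the arm comes under the lock pin, push the pin fully home, then take the scraper block and sweep all five pieces off the end of the deck into the steel tray, and finally set the scraper back down standing on its mat. Never touch the sharp pieces with the gripper, do not drop the scraper, and leave the tube racks and glassware where they stand.

Things in the scene. Friction and masses are not known exactly. Their poses are not given: they have to be found in the camera images.
- sampler: Autosampler, fixed. Flat black rimless deck plate, 8 mm thick, top at z 40 mm over x -140 to 130, y -190 to 190 mm (ends overhang 25 mm); behind it a white housing, x 130 to 220, 100 mm high. Origin at bench height below the deck; x from deck front to housing, y left along the deck. On the housing: aluminium park bracket (upright at x 211, y -30, to z 192 mm), lugs over and under the parked arm.
- swing_axis (a point): Vertical axis of the swing arm, at mid-height of its bar, z 154 mm, on top of a column (sampler frame x 165, y -130 mm). Its axes are those of the sampler. The hub is 50 mm across, its top at z 175 mm.
- swing_arm (a joint): Swing arm angle (rad). 0 = parked: it points along the sampler's +y, its hole exactly under the pin; grows anticlockwise from above as it swings out over the deck (1.57: along the sampler's -x). Range -0.12 to 1.7, no stop at 0. Stays where left; friction 0.15 N m. Bar 26 mm wide, 14 mm high (z 147 to 161 mm); its last 32 mm carry a probe holder 34 mm wide, z 138 to 172 mm, probe to z 118 mm.
- swing_end (a point): Centre of the outer end face of the swing arm, mid-height, 252 mm from its axis.
- swing_hole (a point): Top of the 13 mm hole in the swing arm, in a 40 mm square aluminium plate, 100 mm from the arm's axis.
- lock_pin (a joint): How far the lock pin is pushed down (m): 0 raised, 0.036 fully home. Slides vertically with 2.5 N of friction, stays where left. Its 10 mm shaft has a tapered nose: it enters and centres the arm if the hole is within about 4 mm (0.04 rad of arm angle); otherwise it is stopped by the arm's top.
- pin_top (a point): Centre of the top of the lock pin's black round head (30 mm across, 14 mm thick), on the park bracket at sampler frame x 165, y -30 mm; 240 mm above the bench when raised, 204 mm when home.
- scraper_grip (a point): Centre of the scraper block's wooden handle, 56 mm above the block's underside. The block: a grey plastic bar 160 mm long (x), 32 mm thick (y), 30 mm high, flat faces; along its middle the handle, 110 mm long, 24 mm thick, from 30 to 81 mm above the underside. Stands upright on the mat at the start. 0.2 to 0.4 kg; a grip of 30 N holds it well.
- mat: Grey rubber mat, fixed, 240 x 160 x 5 mm, the scraper's place, beside one end of the deck (left or right, the tray is at the other), tucked 8 to 10 mm under the deck plate. Origin: centre of its underside; x along its 240 mm side, the same direction as the sampler's x.
- tray: Shallow open steel tray, fixed, 260 x 160 mm, 28 mm high with 4 mm walls and floor, at one end of the deck (left or right), its near edge tucked 8 to 10 mm under the overhanging deck plate. Origin: centre of its underside; x along its 260 mm side, the same direction as the sampler's x.
- shard1: One of the five white porcelain pieces of the broken dish, bent, 56 x 41 mm, 12 mm high, about 35 g, lying loose on the deck. Origin: middle of its underside.
- shard2: One of the five white porcelain pieces of the broken dish, bent, 55 x 36 mm, 11 mm high, about 35 g, lying loose on the deck. Origin: middle of its underside.
- shard3: One of the five white porcelain pieces of the broken dish, bent, 61 x 31 mm, 12 mm high, about 35 g, lying loose on the deck. Origin: middle of its underside.
- shard4: One of the five white porcelain pieces of the broken dish, bent, 49 x 42 mm, 12 mm high, about 35 g, lying loose on the deck. Origin: middle of its underside.
- shard5: One of the five white porcelain pieces of the broken dish, flat foot piece 59 x 47 mm, 8 mm thick with a 15 mm high lip, about 35 g, lying loose on the deck. Origin: middle of its underside.
- scraper: The scraper block as a whole; origin: centre of its underside, axes as at its handle.
- rack: White tube rack 78 x 200 x 50 mm with a few blue-capped tubes (71 mm high with them), loose, on the rear of the deck just in front of the housing; its 200 mm side lies along the deck (y) and its front face is near sampler x 45 mm. Origin: centre of its underside. Leave it.
- spare_rack: White tube rack 90 x 180 x 70 mm, 108 mm high with its tubes, loose on the bench outside the right end. Origin: centre of its underside. Leave it.
- flask: Conical glass flask, 82 mm across, 122 mm high, loose on the bench at the rear left. Origin: centre of its underside. Leave it.
- beaker: Glass beaker, 68 mm across, 85 mm high, loose on the bench at the rear right. Origin: centre of its underside. Leave it.
- wash_bottle: White wash bottle, 70 mm across, 210 mm high with a bent spout, loose on the bench outside the left end. Origin: centre of its underside. Leave it.
- amber_bottle: Brown glass bottle, 68 mm across, 130 mm high, loose, rear left. Origin: centre of its underside. Leave it.
Not all that is in view belongs to the job. Leave any blue, pink or turquoise look-alike of the shard4 alone.

How it is judged:
On the way, in this order (a step that is already met when the one before it is completed fails the run):
1. the arm is swung to its park position, its hole under the pin (value of joint swing_arm between -0.05 and 0.05 rad), for 0.2 s.
2. the lock pin is pushed home through the arm's hole (all of step 1 and value of joint lock_pin above 0.032 m), for 0.2 s.
3. the scraper is pushing the pieces ((contact force between scraper and shard1 above 0.03 N or contact force between scraper and shard2 above 0.03 N or contact force between scraper and shard3 above 0.03 N or contact force between scraper and shard4 above 0.03 N or contact force between scraper and shard5 above 0.03 N)), for 0.05 s.
4. all five pieces are in the tray (x of shard1 in the frame of tray between -0.13 and 0.13 m and y of shard1 in the frame of tray between -0.08 and 0.08 m and z of each of shard1, shard2, shard3, shard4, shard5 in the frame of tray below 0.04 m and x of shard2 in the frame of tray between -0.13 and 0.13 m and y of shard2 in the frame of tray between -0.08 and 0.08 m and x of shard3 in the frame of tray between -0.13 and 0.13 m and y of shard3 in the frame of tray between -0.08 and 0.08 m and x of shard4 in the frame of tray between -0.13 and 0.13 m and y of shard4 in the frame of tray between -0.08 and 0.08 m and x of shard5 in the frame of tray between -0.13 and 0.13 m and y of shard5 in the frame of tray between -0.08 and 0.08 m), for 0.2 s.
5. the scraper stands on its mat again, released (x of scraper_grip in the frame of mat between -0.1 and 0.1 m and y of scraper_grip in the frame of mat between -0.07 and 0.07 m and height (world z) of scraper_grip below 0.066 m and angle between scraper_grip's own z axis and vertical below 0.1 rad and contact force between the fingers and scraper below 0.1 N and linear speed of scraper below 0.02 m/s), for 0.2 s.
At the end, for the whole second after the job is handed in: Arm parked (within 0.05 rad of 0) and pin in by over 32 of 36 mm; all five pieces at rest in the tray (origins inside its walls, under 40 mm high); the scraper upright (within 0.1 rad), released, at rest on the mat, its centre within 100 mm along and 70 mm across of the mat's centre (all of step 2 and all of step 4 and all of step 5 and linear speed of each of shard1, shard2, shard3, shard4, shard5 below 0.02 m/s); the robot touches nothing.
It fails at once if the gripper or arm touches a porcelain piece (contact force between any of the fingers, the arm and shard1 above 0.3 N or contact force between any of the fingers, the arm and shard2 above 0.3 N or contact force between any of the fingers, the arm and shard3 above 0.3 N or contact force between any of the fingers, the arm and shard4 above 0.3 N or contact force between any of the fingers, the arm and shard5 above 0.3 N).
It fails at once if the scraper is dropped (falls free at over 0.5 m/s) (contact force between the fingers and scraper below 0.05 N and linear speed of scraper above 0.5 m/s).
It fails at once if a rack, bottle, flask or beaker is pushed by more than 20 mm or tipped (distance of any of rack, spare_rack, flask, wash_bottle, beaker, amber_bottle from where it was at the start of the episode above 0.02 m or angle between any of rack, spare_rack, flask, wash_bottle, beaker, amber_bottle's own z axis and vertical above 0.25 rad).
It also fails if it takes over 72 s, if anything falls off the work surface, if the arm or the gripper's body presses on something with over 40 N, if the wrist force passes 120 N, or if a joint passes its speed limit or range.

### The arm

A 7-joint arm with a two-finger parallel gripper is mounted at the origin on the work surface. World frame = base frame: x ahead of the robot, y to its left, z up, the work surface at z = 0. Lengths are in m, angles in rad, forces in N, time in s.
With the tool pointing down it reaches from about 0.4 to 0.85 m from the base axis. Payload 4.5 kg.
Tool frame: the origin (TCP) lies on the centre line of the jaws, within the pads' length; the fingertips stand r.tip_reach ahead of it and the grasp point (between the pads) lies 3 mm ahead of it (r.tip_reach is the distance from the TCP to the fingertips, in m); z points along the fingers, y is the line along which they close (so a half turn about z gives the same grasp; the last joint's range is limited). The gripper opens to 88 mm and grips with 3 to 60 N. Pads are 18 mm wide; open, the fingers measure 123 mm over their backs; the gripper's body (75 mm by 187 mm) begins 45 mm behind the grasp point.
Start: joints at [1.3, 0.689, -0.195, 1.565, 0.157, 0.902, -0.215], TCP at [0.188, -0.596, 0.233] pointing down, gripper open.
Joint ranges: [-3.01, 3.01], [-0.46, 2.08], [-1.47, 1.51], [0.13, 2.56], [-1, 4.14], [0.04, 2.09], [-2.66, 2.66]. Speed limits (rad/s): [2.57, 2.57, 3.14, 3.14, 3.14, 3.14, 3.14].

### API

Orientations are given as a unit quaternion [x, y, z, w].
In Python, from plant import readout, eyes, ticket, r gives the robot as it stands. The module is installed in compiled form; this text tells all that it offers.
- The arm moves only by the tool carry_out, never from a script. Its argument "motion" is a list that holds one entry, the list of rows, each a list of 7 numbers: the shift along the tool's x, y, z in mm, then the turn, a rotation vector about the tool's x, y, z in rad, then the opening in per cent of the stroke, from 0 (shut) to 100 (fully open). In form: [[[dx, dy, dz, ax, ay, az, claw], ...]]. A call has 1 to 8 rows; each row shifts and turns the commanded pose from where the row before left it, along the tool's axes as they then stand; what a row does not reach is not made up. A row lasts 1/10 s, in which the tool goes at most 50 mm and 8.59 degrees, less where a joint would pass 70% of its speed; a pose out of reach is approached as far as the arm can. A call is refused whole if a number of a shift passes 50 or a number of a turn 0.15, either way. A call with a gripper value outside its range is refused whole. The fingers move at their own pace and stop on an object; "squeeze" is the grip in N (left out, the last holds). Time passes only in rows, so rows that do not move let the fingers close. It gives the time, the measured TCP pose, the force and the opening at its end, in the units of the state.
- readout.get_state(): the state, without advancing time (a new reading comes with each control period).
- eyes.snapshot(name): name is "side" or "top"; returns a dict with "pixels" (400x640x3 uint8, red, green, blue), "K" (3x3 intrinsics, pixels), "origin" and "attitude" of the camera in the world. Camera axes: x right, y down, z forward; pixel columns grow to the right and rows downward; lengths in m; the calibration is good to about 2 mm. A picture is of the moment at which its call begins. There is no depth.
- ticket.finish_job(): hands the job in, once; it reports no verdict.
The state is a dict: "clock": time; "q": joint angles; "qd": joint speeds; "joint_torque": joint torques, N m; "tool_pos": TCP position; "eef_rot": TCP orientation; "contact_force": force on the tool from outside, world axes, zero at the start; "moment": the same for the moment, N m; "opening": opening from 0.0 (shut) to 1.0 (fully open).
Only numpy, scipy, OpenCV 4.12 (cv2) and the standard library are available. Lean on these libraries where they do the work, as an engineer would, in place of code of your own. Each camera call takes 0.05 s, during which the arm holds its last target. There are 200 camera calls.

## Working session

There is one attempt and no reset: what is moved stays moved. The work goes in short steps, Python scripts to look and compute and a tool call to move; the robot and the scene stay as the last step left them, time stands still between calls to the robot, and variables do not carry over. Pictures are saved under pics/ and viewed, on a budget of 10 in all, crops included, one or two more only if the job needs it, and the job is handed in when it is done.

Besides the shell and the picture viewer there is one more tool, called after ">>>" in YAML: its name, and indented under it one key for each argument. carry_out: Moves the arm, as the interface text tells. Its arguments: {"type":"object","properties":{"motion":{"type":"array","items":{"type":"array","items":{"type":"array","items":{"type":"number"}}}},"squeeze":{"type":"number"}},"required":["motion"]}

```bash
mkdir -p pics; ls; cat > h.py <<'E'
import numpy as np, cv2
from scipy.spatial.transform import Rotation as R
from plant import readout, eyes, ticket, r
def snap(n,f=None):
    s=eyes.snapshot(n)
    if f: cv2.imwrite('pics/'+f,s['pixels'][:,:,::-1])
    return s
def cam(s):
    a=np.array(s['attitude'],float)
    Rm=a if a.shape==(3,3) else R.from_quat(a).as_matrix()
    return np.array(s['K']),np.array(s['origin']),Rm
def ray(s,uv):
    K,o,Rm=cam(s); d=Rm@np.linalg.inv(K)@np.array([uv[0],uv[1],1.]); return o,d/np.linalg.norm(d)
def plane(s,uv,z):
    o,d=ray(s,uv); return o+d*(z-o[2])/d[2]
def proj(s,p):
    K,o,Rm=cam(s); c=K@(Rm.T@(np.array(p)-o)); return c[:2]/c[2]
E
python3 - <<'E'
from h import *
for n in('top','side'):
    s=snap(n,n+'0.png'); print(n,s['K'],s['origin'],s['attitude'])
print(readout.get_state(), r.tip_reach)
E
```

```text
pics
top [[509.87801765   0.         317.94841605]
 [  0.         509.87801765 195.52245784]
 [  0.           0.           1.        ]] [0.3688088  0.003458   1.54914666] [ 0.70675021 -0.7048756   0.04106925 -0.04436045]
side [[408.43224144   0.         321.16306413]
 [  0.         408.43224144 194.88159823]
 [  0.           0.           1.        ]] [ 0.47596886 -1.1474403   0.84206904] [ 0.86491635 -0.03575398  0.01369778 -0.50045352]
{'clock': 0.1, 'q': array([ 1.29980606,  0.68991355, -0.19451266,  1.56621926,  0.15731707,
        0.90248188, -0.21511185]), 'qd': array([ 0.00058198, -0.00188668, -0.00058274, -0.0027414 ,  0.0019327 ,
        0.00021486,  0.00057677]), 'joint_torque': array([-3.43668486e-03, -5.28509831e+01, -1.27165563e+00, -1.53840530e+01,
       -5.25965332e-02,  1.96844696e-03,  5.00472026e-05]), 'tool_pos': array([ 0.18734032, -0.59567157,  0.23178719]), 'eef_rot': array([ 9.88404921e-01,  1.51838888e-01, -1.88664601e-04, -7.92953369e-04]), 'contact_force': array([ 0.1959739 ,  0.96993893, -0.55907918]), 'moment': array([ 0.01653808,  0.03438065, -0.00441353]), 'opening': 0.9990052013714955} 0.022
```

View pics/top0.png

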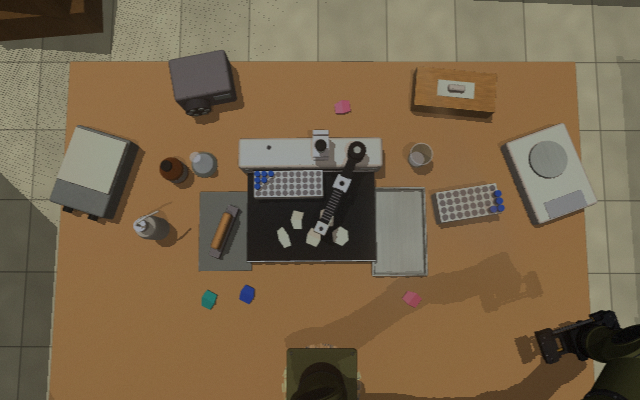

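View pics/side0.png

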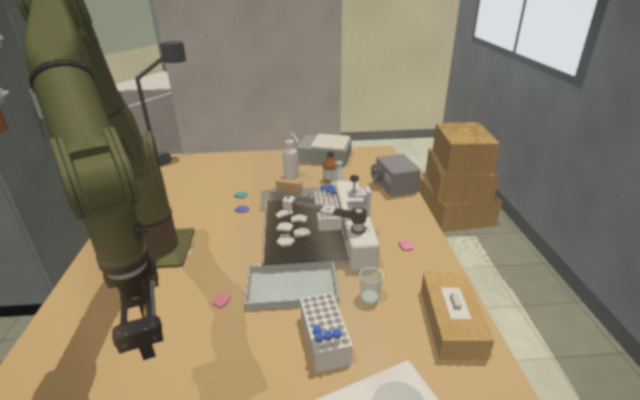

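The top view shows the deck at about (312,217), the mat and slanted scraper on the left (225,231), the tray on the right (400,231), the hub at (357,150) and the arm end at (320,230). White shards lie near (297,220), (283,237), (313,237) and (341,236). The blue, pink and turquoise look-alikes are on the bench. The side view shows five white pieces on the deck.

```bash
python3 - <<'E'
from h import *
i=cv2.imread('pics/top0.png')[125:285,190:435]
cv2.imwrite('pics/c1.png',cv2.resize(i,None,fx=3.25,fy=3.25,interpolation=cv2.INTER_CUBIC))
E
```

```text
(no output)
```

View pics/c1.png

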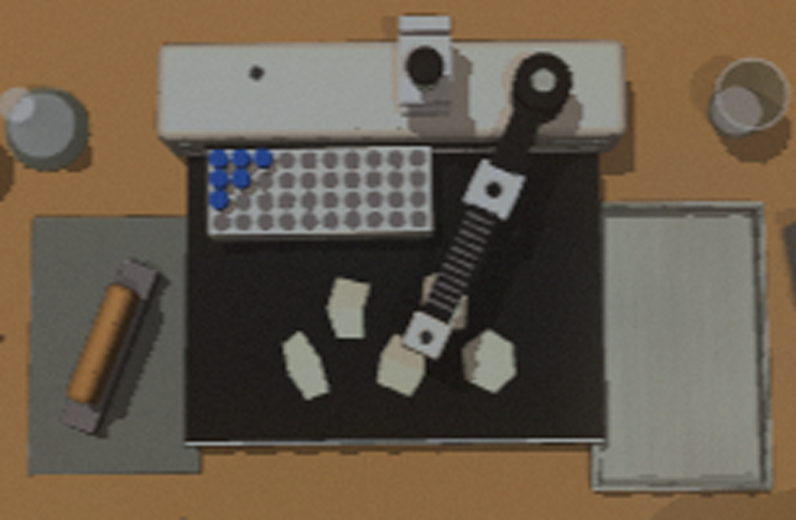

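The crop shows the hub at (542,82), pin head at (425,66), arm hole at (493,190) and probe holder at (427,337). Shards are at (348,308), (306,365), (402,366) and (490,361), with one under the arm at (445,300). The tray is on the right and the mat on the left, with the scraper slanted on it.

```bash
python3 - <<'E'
from h import *
im=cv2.imread('pics/top0.png'); s=snap('top')
P=lambda c,z: plane(s,(190+c[0]/3.25-.35,125+c[1]/3.25-.35),z)
hub=P((542,82),.175);pin=P((425,66),.24);hole=P((493,190),.168);hold=P((427,337),.172)
fl=P((186,442),.04);fr=P((605,440),.04)
for n,v in dict(hub=hub,pin=pin,hole=hole,hold=hold,fl=fl,fr=fr).items(): print(n,v.round(4))
ey=(fl-fr)[:2];print('len',np.linalg.norm(ey));yaw=np.arctan2(-ey[0],ey[1]);print('yaw front',yaw)
d=(pin-hub)[:2];print('pin-hub',np.linalg.norm(d),'yaw',np.arctan2(-d[0],d[1]))
d=(hold-hub)[:2];print('hold r',np.linalg.norm(d),'dir(world atan2)',np.arctan2(d[1],d[0]))
d=(hole-hub)[:2];print('hole r',np.linalg.norm(d),'dir',np.arctan2(d[1],d[0]))
Rz=R.from_euler('z',yaw).as_matrix()
o1=(fl+fr)/2-Rz@[-.14,0,0]; o2=hub-Rz@[.165,-.13,0]; o3=pin-Rz@[.165,-.03,0]
print('origins',o1.round(4),o2.round(4),o3.round(4))
hsv=cv2.cvtColor(im,cv2.COLOR_BGR2HSV)
# shards in deck frame
m=((hsv[...,1]<80)&(hsv[...,2]>120)).astype(np.uint8)
n,l,st,ce=cv2.connectedComponentsWithStats(m)
O=(o1+o2+o3)/3
for k in range(1,n):
    if st[k,4]>30 and 245<ce[k,0]<378 and 175<ce[k,1]<262:
        pp=np.argwhere(l==k)[:,::-1]; q=np.array([Rz.T@(plane(s,p,.05)-O) for p in pp])
        print('white',ce[k].round(1),st[k,4],'sampler min',q.min(0)[:2].round(3),'max',q.max(0)[:2].round(3))
# handle
sub=np.zeros_like(m);sub[195:265,200:250]=1
h=((hsv[...,1]>110)&(hsv[...,2]>60)).astype(np.uint8)*sub
n,l,st,ce=cv2.connectedComponentsWithStats(h)
for k in range(1,n):
    if st[k,4]>60:
        pp=np.argwhere(l==k)[:,::-1].astype(np.float32); w=np.array([plane(s,p,.083)[:2] for p in pp],np.float32)
        print('handle',ce[k],st[k],cv2.minAreaRect(w*1000))
for c in((33,217),(28,472),(200,472)): print('mat',P(c,.005).round(4))
for c in((602,205),(762,203),(771,490),(592,490)): print('tray',P(c,.028).round(4))
E
```

```text
hub [ 0.6621 -0.0951  0.175 ]
pin [0.6612 0.0037 0.24  ]
hole [ 0.5709 -0.0538  0.168 ]
hold [0.4469 0.0015 0.172 ]
fl [0.3589 0.219  0.04  ]
fr [ 0.3618 -0.1596  0.04  ]
len 0.3786010072094179
yaw front 0.007687270068707691
pin-hub 0.0987991297081968 yaw 0.00946041456019332
hold r 0.23595597140799215 dir(world atan2) 2.7197556417804023
hole r 0.10011184293736623 dir 2.716247631692961
origins [0.5003 0.0308 0.04  ] [0.4961 0.0337 0.175 ] [0.496  0.0324 0.24  ]
white [292.9 184.3] 745 sampler min [ 0.052 -0.034] max [0.13  0.168]
white [341.5 182.7] 157 sampler min [ 0.066 -0.117] max [ 0.117 -0.067]
white [296.5 219.4] 160 sampler min [-0.043  0.025] max [0.008 0.058]
white [316.1 233.5] 274 sampler min [-0.093 -0.054] max [-0.022  0.014]
white [341.2 235.9] 170 sampler min [-0.09  -0.107] max [-0.04  -0.071]
white [283.3 237.5] 153 sampler min [-0.098  0.063] max [-0.042  0.096]
handle [220.45084746 230.18305085] [211 213  20  36 295] ((445.7937927246094, 290.66033935546875), (23.23486328125, 107.4610824584961), 69.52877044677734)
mat [0.5682 0.3721 0.005 ]
mat [0.3308 0.3694 0.005 ]
mat [0.3312 0.2105 0.005 ]
tray [ 0.5776 -0.1604  0.028 ]
tray [ 0.5798 -0.3085  0.028 ]
tray [ 0.3172 -0.3108  0.028 ]
tray [ 0.3167 -0.1486  0.028 ]
```

>>> carry_out:
  motion:
    - [[35.5, -25.7, -5, 0, 0, 0, 100], [35.5, -25.7, -5, 0, 0, 0, 100], [35.5, -25.7, -5, 0, 0, 0, 100], [35.5, -25.7, -5, 0, 0, 0, 100], [35.5, -25.7, -5, 0, 0, 0, 100], [35.5, -25.7, -5, 0, 0, 0, 100], [35.5, -25.7, 0, 0, 0, 0, 100]]

```text
clock: 0.85
tool_pos: [0.3717, -0.3487, 0.2631]
eef_rot: [0.988, 0.152, 0.0, 0.0]
contact_force: [0.7, -0.6, -0.1]
opening: 1.0
```

>>> carry_out:
  motion:
    - [[22.4, -39, 0, 0, 0, 0, 100], [22.4, -39, 0, 0, 0, 0, 100], [22.4, -39, 0, 0, 0, 0, 100], [22.4, -39, 0, 0, 0, 0, 100], [22.4, -39, 0, 0, 0, 0, 100], [22.4, -39, 0, 0, 0, 0, 100], [22.4, -39, 0, 0, 0, 0, 100], [22.4, -39, 0, 0, 0, 0, 100]]

```text
clock: 1.65
tool_pos: [0.448, 0.0031, 0.2625]
eef_rot: [0.988, 0.152, 0.0, 0.0]
contact_force: [1.7, 0.3, -0.3]
opening: 1.005
```

>>> carry_out:
  motion:
    - [[0, 0, 0, 0, 0, -0.142, 100], [0, 0, 0, 0, 0, -0.142, 100], [0, 0, 0, 0, 0, -0.142, 100], [0, 0, 0, 0, 0, -0.142, 100], [0, 0, 0, 0, 0, -0.142, 100], [0, 0, 0, 0, 0, -0.142, 100], [0, 0, 0, 0, 0, -0.142, 100], [0, 0, 0, 0, 0, -0.142, 100]]

```text
clock: 2.45
tool_pos: [0.4478, 0.0013, 0.2624]
eef_rot: [0.75, 0.662, -0.0, -0.0]
contact_force: [0.2, -0.2, -0.4]
opening: 1.004
```

>>> carry_out:
  motion:
    - [[0, 0, 0, 0, 0, -0.142, 100], [0, 0, 0, 0, 0, -0.142, 100], [0, 0, 0, 0, 0, -0.142, 100], [0, 0, 0, 0, 0, -0.142, 100], [0, 0, 0, 0, 0, -0.142, 100], [0, 0, 0, 0, 0, -0.142, 100], [0, 0, 0, 0, 0, -0.142, 100], [0, 0, 0, 0, 0, -0.142, 100]]

```text
clock: 3.25
tool_pos: [0.4478, 0.0012, 0.2624]
eef_rot: [0.276, 0.961, -0.0, -0.0]
contact_force: [0.5, -0.0, 1.3]
opening: 0.999
```

```bash
cat >> h.py <<'E'
def togo(p,psi):
    "remaining shift (mm, tool axes) and tool-z turn to TCP p, tool y at world angle psi"
    st=readout.get_state(); M=R.from_quat(st['eef_rot']).as_matrix()
    cur=np.arctan2(M[1,1],M[0,1]); tz=-((psi-cur+np.pi)%(2*np.pi)-np.pi)
    print('t',round(st['clock'],2),'pos',np.round(st['tool_pos'],4),'psi',round(cur,3),'q',np.round(st['q'],2),'F',np.round(st['contact_force'],1),'open',round(st['opening'],3),'tilt',np.round(M[:2,2],3))
    print('togo mm',np.round(M.T@(np.array(p)-st['tool_pos'])*1000,1),'turn z',round(tz,3))
E
python3 -c "
from h import *
togo([.447,.0015,.168],1.147)
snap('top','t1.png');s=snap('top')
i=s['pixels'][125:285,190:435,::-1];cv2.imwrite('pics/c2.png',cv2.resize(i,None,fx=3.25,fy=3.25))"
```

```text
t 3.25 pos [0.4478 0.0012 0.2624] psi 1.012 q [ 0.46  0.52 -0.86  2.02  0.53  0.84  0.31] F [ 0.5 -0.   1.3] open 0.999 tilt [-0. -0.]
togo mm [ 0.8 -0.1 94.4] turn z -0.135
```

>>> carry_out:
  motion:
    - [[0, 0, 20, 0, 0, -0.135, 100], [0, 0, 25, 0, 0, 0, 100], [0, 0, 25, 0, 0, 0, 100], [0, 0, 24, 0, 0, 0, 100], [0, 0, 0, 0, 0, 0, 20], [0, 0, 0, 0, 0, 0, 20], [0, 0, 0, 0, 0, 0, 20], [0, 0, 0, 0, 0, 0, 20]]
  squeeze: 15

```text
clock: 4.15
tool_pos: [0.4487, 0.0015, 0.1696]
eef_rot: [0.214, 0.977, 0.0, 0.001]
contact_force: [0.2, -0.1, -0.1]
opening: 0.659
```

```bash
python3 -c "
from h import *
togo([.447,.0015,.168],1.147)"
```

```text
t 4.15 pos [0.4487 0.0015 0.1696] psi 1.14 q [ 0.36  0.66 -0.74  2.13  0.78  0.63  0.21] F [ 0.2 -0.1 -0.1] open 0.659 tilt [0.002 0.   ]
togo mm [ 1.6 -0.7  1.6] turn z -0.007
```

>>> carry_out:
  motion:
    - [[0, 0, 0, 0, 0, 0, 20], [0, 0, 0, 0, 0, 0, 20], [0, 0, 0, 0, 0, 0, 20], [0, 0, 0, 0, 0, 0, 20], [0, 0, 0, 0, 0, 0, 20], [0, 0, 0, 0, 0, 0, 20]]

```text
clock: 4.75
tool_pos: [0.4479, 0.0014, 0.1685]
eef_rot: [0.213, 0.977, -0.0, -0.0]
contact_force: [0.6, 0.1, -0.1]
opening: 0.202
```

>>> carry_out:
  motion:
    - [[-0.6, 16.8, 0, 0, 0, 0.071, 20], [-0.6, 16.8, 0, 0, 0, 0.071, 20], [-0.6, 16.8, 0, 0, 0, 0.071, 20], [-0.6, 16.8, 0, 0, 0, 0.071, 20], [-0.6, 16.8, 0, 0, 0, 0.071, 20], [-0.6, 16.8, 0, 0, 0, 0.071, 20], [-0.6, 16.8, 0, 0, 0, 0.071, 20], [-0.6, 16.8, 0, 0, 0, 0.071, 20]]

```text
clock: 5.55
tool_pos: [0.5351, 0.1023, 0.1684]
eef_rot: [0.479, 0.878, -0.0, -0.0]
contact_force: [-0.1, -1.5, -0.3]
opening: 0.201
```

```bash
python3 -c "
from h import *
t=1.580; hub=np.array([.6622,-.0951])
p=hub+.236*np.array([np.cos(t),np.sin(t)])
togo([*p,.168],t-np.pi/2); 
st=readout.get_state(); d=st['tool_pos'][:2]-hub; print('r',np.linalg.norm(d),'angle',np.arctan2(d[1],d[0])-t)"
```

```text
t 5.55 pos [0.5351 0.1023 0.1684] psi 0.571 q [ 0.07  0.73 -0.59  1.86  0.59  0.73 -0.27] F [-0.1 -1.5 -0.3] open 0.201 tilt [-0. -0.]
togo mm [-35.  126.    0.4] turn z 0.562
r 0.2347954698511438 angle 0.5628005479754199
```

```bash
python3 -c "
from h import *
s=snap('top');a=s['pixels'][110:290,230:430,::-1];a=cv2.resize(a,None,fx=2.2,fy=2.2)
s=snap('side');b=s['pixels'][150:290,220:400,::-1];b=cv2.resize(b,(440,342))
c=np.zeros((738,440,3),np.uint8);c[:396]=a;c[396:]=b
cv2.imwrite('pics/c3.png',np.hstack([a,np.vstack([b,np.zeros((54,440,3),np.uint8)])])[:, :800*2])"
python3 -c "
import cv2;i=cv2.imread('pics/c3.png');cv2.imwrite('pics/c3.png',cv2.resize(i,(800,360)))"
```

```text
(no output)
```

View pics/c3.png

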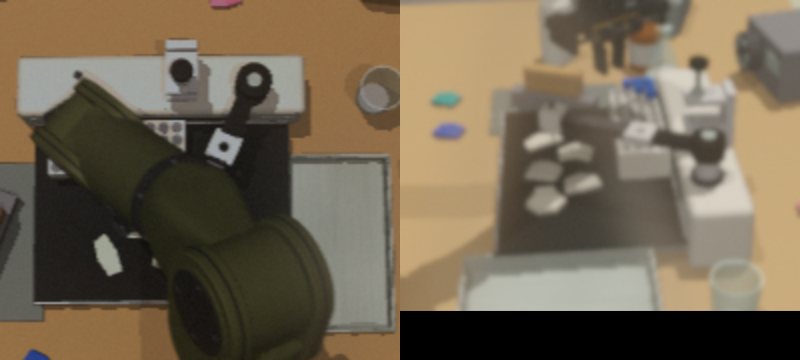

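The swing arm has not moved: its plate is still at full-frame (342,183) in the top view and its holder at (288,204) in the side view. The fingers closed on nothing, and in the side view they are at about (310,175). I'll check where they should appear.

```bash
python3 -c "
from h import *
st=readout.get_state();p=st['tool_pos'];M=R.from_quat(st['eef_rot']).as_matrix()
s=snap('side');t=snap('top')
for d in(0,.022): print('tcp+',d,proj(s,p+M[:,2]*d),proj(t,p+M[:,2]*d))
for n,q in dict(hold=(.447,.0015,.172),holdlow=(.447,.0015,.138),hole=(.5709,-.0538,.165),hub=(.6621,-.0951,.175),pin=(.6612,.0037,.24)).items(): print(n,proj(s,q))
b=s['pixels'][150:270,250:410,::-1];cv2.imwrite('pics/c4.png',cv2.resize(b,None,fx=5,fy=5,interpolation=cv2.INTER_CUBIC))"
```

```text
tcp+ 0 [313.65523099 183.2591872 ] [283.68263434 195.47944708]
tcp+ 0.022 [313.80094903 188.7789577 ] [284.23264894 196.42104022]
hold [288.02124411 198.46707314]
holdlow [288.56474362 207.38384911]
hole [327.56539346 207.30276085]
hub [358.3461585  210.07923353]
pin [353.9794792  176.53453282]
```

View pics/c4.png

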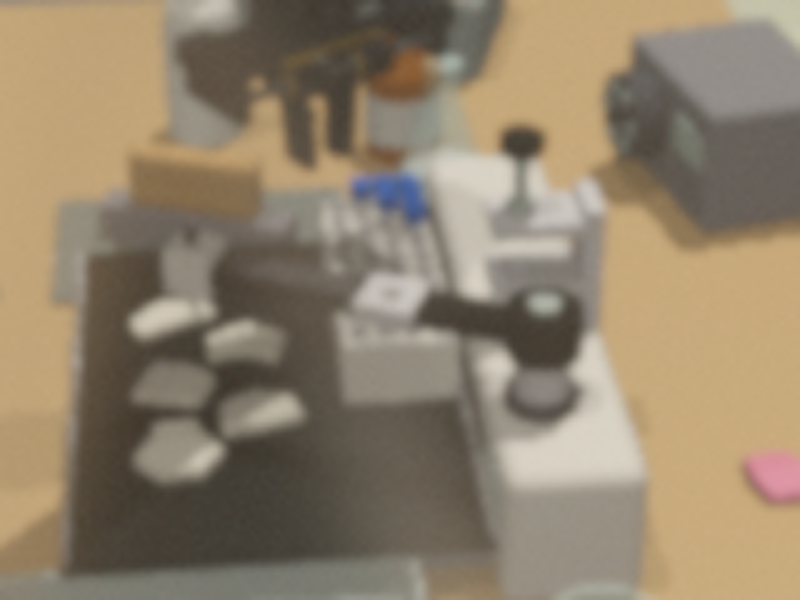

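The hub, pin and holder projections match the picture, but the fingertips at about (315,182) are some 7 px above the predicted (314,189), so they may be about 25 mm higher than assumed. I'll check that against the first side picture.

```bash
python3 -c "
from h import *
s=snap('side');p=np.array([.1873,-.5957,.2318]);y=np.array([.3,-.954,0])
for d in(0,.022): print('tcp+',d,proj(s,p-[0,0,d]),proj(s,p-[0,0,d]+y*.05),proj(s,p-[0,0,d]-y*.05))
i=cv2.imread('pics/side0.png')[290:370,90:190];cv2.imwrite('pics/c5.png',cv2.resize(i,None,fx=6,fy=6,interpolation=cv2.INTER_CUBIC))"
```

```text
tcp+ 0 [149.01588882 338.55236378] [149.89107663 359.51651328] [148.22848756 319.69104341]
tcp+ 0.022 [151.5923448  346.56423431] [152.59594535 367.6553466 ] [150.68805716 327.5602272 ]
```

View pics/c5.png

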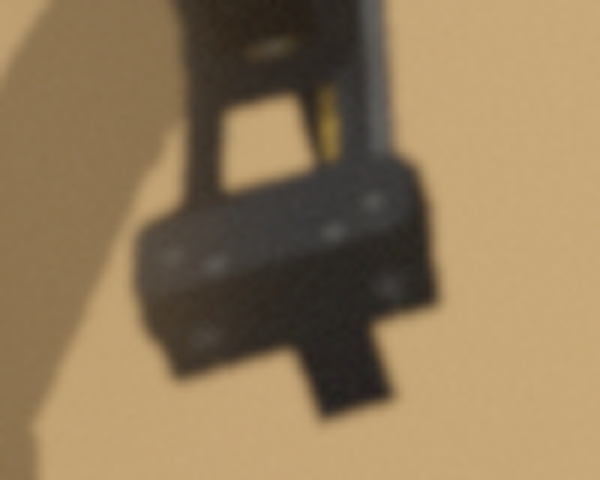

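In both pictures the fingertips are about 27 mm higher than tip_reach predicts, roughly 5 mm above the reported TCP. That explains why they passed just over the holder, whose top is at 172 mm. I'll use this empirical tip height, go back, descend deeper and grip again.

>>> carry_out:
  motion:
    - [[-0.6, -16.8, -15, 0, 0, -0.071, 100], [-0.6, -16.8, 0, 0, 0, -0.071, 100], [-0.6, -16.8, 0, 0, 0, -0.071, 100], [-0.6, -16.8, 0, 0, 0, -0.071, 100], [-0.6, -16.8, 0, 0, 0, -0.071, 100], [-0.6, -16.8, 0, 0, 0, -0.071, 100], [-0.6, -16.8, 0, 0, 0, -0.071, 100], [-0.6, -16.8, 0, 0, 0, -0.071, 100]]

```text
clock: 6.6
tool_pos: [0.4463, -0.0001, 0.1835]
eef_rot: [0.211, 0.977, -0.001, -0.0]
contact_force: [-0.3, -0.0, -0.2]
opening: 0.906
```

>>> carry_out:
  motion:
    - [[0, 0, 0, 0, 0, 0, 100], [0, 0, 10, 0, 0, 0, 100], [0, 0, 10, 0, 0, 0, 100], [0, 0, 10, 0, 0, 0, 100], [0, 0, 11, 0, 0, 0, 100], [0, 0, 0, 0, 0, 0, 25], [0, 0, 0, 0, 0, 0, 25], [0, 0, 0, 0, 0, 0, 25]]

```text
clock: 7.4
tool_pos: [0.4482, 0.0017, 0.1426]
eef_rot: [0.213, 0.977, 0.0, 0.0]
contact_force: [-0.2, 0.5, 0.5]
opening: 0.749
```

>>> carry_out:
  motion:
    - [[0, 0, 0, 0, 0, 0, 25], [0, 0, 0, 0, 0, 0, 25], [0, 0, 0, 0, 0, 0, 25], [0, 0, 0, 0, 0, 0, 25], [0, 0, 0, 0, 0, 0, 25], [0, 0, 0, 0, 0, 0, 25]]

```text
clock: 8.0
tool_pos: [0.4481, 0.0013, 0.1426]
eef_rot: [0.213, 0.977, -0.0, 0.0]
contact_force: [-0.4, -0.0, 1.0]
opening: 0.384
```

The opening is 0.384, or 34 mm: the holder is gripped. Now I'll swing it.

>>> carry_out:
  motion:
    - [[-0.6, 16.8, 0, 0, 0, 0.071, 25], [-0.6, 16.8, 0, 0, 0, 0.071, 25], [-0.6, 16.8, 0, 0, 0, 0.071, 25], [-0.6, 16.8, 0, 0, 0, 0.071, 25], [-0.6, 16.8, 0, 0, 0, 0.071, 25], [-0.6, 16.8, 0, 0, 0, 0.071, 25], [-0.6, 16.8, 0, 0, 0, 0.071, 25], [-0.6, 16.8, 0, 0, 0, 0.071, 25]]

```text
clock: 8.8
tool_pos: [0.5346, 0.1016, 0.1426]
eef_rot: [0.48, 0.877, -0.001, -0.0]
contact_force: [-1.6, -1.2, 3.8]
opening: 0.386
```

>>> carry_out:
  motion:
    - [[-0.6, 16.8, 0, 0, 0, 0.071, 25], [-0.6, 16.8, 0, 0, 0, 0.071, 25], [-0.6, 16.8, 0, 0, 0, 0.071, 25], [-0.6, 16.8, 0, 0, 0, 0.071, 25], [-0.6, 16.8, 0, 0, 0, 0.071, 25], [-0.6, 16.8, 0, 0, 0, 0.071, 25], [0, 0, 0, 0, 0, 0, 25], [0, 0, 0, 0, 0, 0, 25]]

```text
clock: 9.6
tool_pos: [0.6284, 0.137, 0.1427]
eef_rot: [0.653, 0.758, 0.0, 0.0]
contact_force: [-0.7, -0.4, 3.8]
opening: 0.383
```

```bash
python3 -c "
from h import *
t=1.580; hub=np.array([.6622,-.0951])
p=hub+.236*np.array([np.cos(t),np.sin(t)])
togo([*p,.142],t-np.pi/2); 
st=readout.get_state(); d=st['tool_pos'][:2]-hub; print('r',np.linalg.norm(d),'angle',np.arctan2(d[1],d[0])-t)"
```

```text
t 9.6 pos [0.6284 0.137  0.1427] psi 0.148 q [-0.04  0.85 -0.46  1.58  0.48  0.83 -0.55] F [-0.7 -0.4  3.8] open 0.383 tilt [0. 0.]
togo mm [-0.9 31.9  0.7] turn z 0.139
r 0.2345877812719361 angle 0.13559084783713082
```

>>> carry_out:
  motion:
    - [[-0.5, 16, 0, 0, 0, 0.07, 25], [-0.5, 16, 0, 0, 0, 0.069, 25], [0, 0, 0, 0, 0, 0, 25], [0, 0, 0, 0, 0, 0, 25], [0, 0, 0, 0, 0, 0, 25]]

```text
clock: 10.1
tool_pos: [0.6598, 0.1396, 0.1427]
eef_rot: [0.703, 0.711, 0.0, 0.0]
contact_force: [0.1, 0.6, 2.8]
opening: 0.383
```

```bash
python3 -c "
from h import *
t=1.580; hub=np.array([.6622,-.0951])
p=hub+.236*np.array([np.cos(t),np.sin(t)])
togo([*p,.142],t-np.pi/2); 
st=readout.get_state(); d=st['tool_pos'][:2]-hub; print('r',np.linalg.norm(d),'angle',np.arctan2(d[1],d[0])-t)"
```

```text
t 10.1 pos [0.6598 0.1396 0.1427] psi 0.011 q [-0.06  0.89 -0.43  1.47  0.43  0.88 -0.62] F [0.1 0.6 2.8] open 0.383 tilt [0. 0.]
togo mm [1.3 0.2 0.7] turn z 0.001
r 0.2346629198969559 angle 0.0009619527305237963
```

>>> carry_out:
  motion:
    - [[0, 0, 0, 0, 0, 0, 70], [0, 0, 0, 0, 0, 0, 70], [0, 0, 0, 0, 0, 0, 70], [0, 0, 0, 0, 0, 0, 70], [0, 0, -30, 0, 0, 0, 70], [0, 0, -45, 0, 0, 0, 70], [0, 0, -45, 0, 0, 0, 0], [0, 0, -30, 0, 0, 0, 0]]

```text
clock: 10.9
tool_pos: [0.6613, 0.14, 0.296]
eef_rot: [0.704, 0.71, 0.002, 0.001]
contact_force: [0.3, 0.5, 0.2]
opening: 0.544
```

>>> carry_out:
  motion:
    - [[-22.7, 0, 0, 0, 0, 0, 0], [-22.7, 0, 0, 0, 0, 0, 0], [-22.7, 0, 0, 0, 0, 0, 0], [-22.7, 0, 0, 0, 0, 0, 0], [-22.7, 0, 0, 0, 0, 0, 0], [-22.5, 0, 0, 0, 0, 0, 0], [0, 0, 0, 0, 0, 0, 0], [0, 0, 0, 0, 0, 0, 0]]
  squeeze: 30

```text
clock: 11.7
tool_pos: [0.6614, 0.004, 0.2924]
eef_rot: [0.704, 0.71, 0.0, -0.0]
contact_force: [-1.0, 0.4, 0.1]
opening: 0.004
```

```bash
python3 -c "
from h import *
togo([.6613,.0040,.235],.009)
t=snap('side');b=t['pixels'][120:270,230:410,::-1];b=cv2.resize(b,None,fx=4,fy=4,interpolation=cv2.INTER_CUBIC)
cv2.imwrite('pics/c6.png',b)"
```

```text
t 11.7 pos [0.6614 0.004  0.2924] psi 0.008 q [ 0.17  0.72 -0.5   1.36  0.35  1.16 -0.35] F [-1.   0.4  0.1] open 0.004 tilt [-0.     0.001]
togo mm [ 0.  -0.1 57.4] turn z -0.001
```

View pics/c6.png

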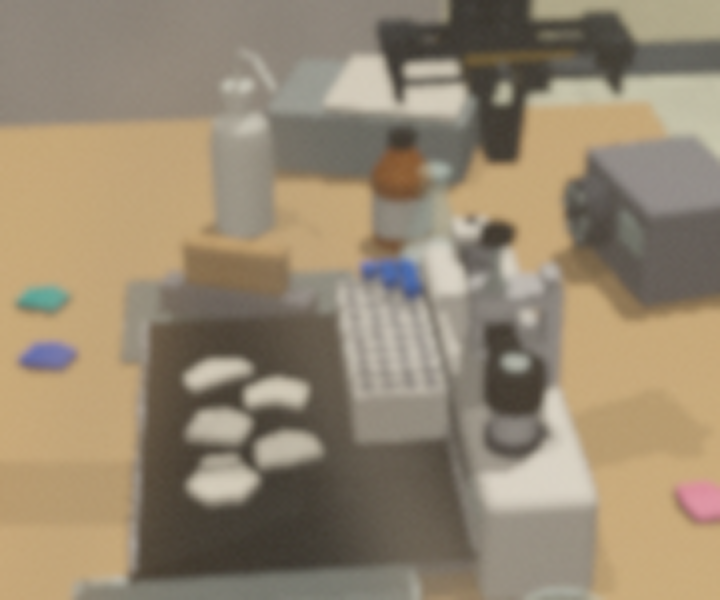

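The arm is parked, pointing left along the housing, and the closed fingers hang above the pin head, which is at (496,235) in the crop. Now the descent to contact.

>>> carry_out:
  motion:
    - [[0, 0, 20, 0, 0, 0, 0], [0, 0, 15, 0, 0, 0, 0], [0, 0, 8, 0, 0, 0, 0], [0, 0, 4, 0, 0, 0, 0], [0, 0, 4, 0, 0, 0, 0], [0, 0, 4, 0, 0, 0, 0], [0, 0, 4, 0, 0, 0, 0], [0, 0, 0, 0, 0, 0, 0]]

```text
clock: 12.55
tool_pos: [0.6617, 0.0035, 0.2334]
eef_rot: [0.704, 0.71, 0.0, 0.0]
contact_force: [0.6, 1.0, -0.3]
opening: 0.002
```

>>> carry_out:
  motion:
    - [[0, 0, 4, 0, 0, 0, 0], [0, 0, 4, 0, 0, 0, 0], [0, 0, 4, 0, 0, 0, 0], [0, 0, 4, 0, 0, 0, 0], [0, 0, 0, 0, 0, 0, 0]]

```text
clock: 13.05
tool_pos: [0.6614, 0.0034, 0.2167]
eef_rot: [0.704, 0.71, -0.0, -0.0]
contact_force: [-1.2, 0.6, -0.1]
opening: 0.004
```

>>> carry_out:
  motion:
    - [[0, 0, 3, 0, 0, 0, 0], [0, 0, 3, 0, 0, 0, 0], [0, 0, 3, 0, 0, 0, 0]]

```text
clock: 13.35
tool_pos: [0.6615, 0.0034, 0.2083]
eef_rot: [0.704, 0.71, -0.0, 0.0]
contact_force: [-1.4, -0.5, 1.4]
opening: 0.007
```

>>> carry_out:
  motion:
    - [[0, 0, 3, 0, 0, 0, 0], [0, 0, 3, 0, 0, 0, 0], [0, 0, 2, 0, 0, 0, 0]]

```text
clock: 13.65
tool_pos: [0.6615, 0.0034, 0.2002]
eef_rot: [0.704, 0.71, -0.0, -0.0]
contact_force: [-0.4, -0.6, 2.3]
opening: 0.004
```

>>> carry_out:
  motion:
    - [[0, 0, 1, 0, 0, 0, 0], [0, 0, 1, 0, 0, 0, 0]]

```text
clock: 13.85
tool_pos: [0.6615, 0.0034, 0.1984]
eef_rot: [0.704, 0.71, -0.0, 0.0]
contact_force: [-0.4, -0.8, 2.0]
opening: 0.006
```

```bash
python3 -c "
from h import *
togo([.6613,.0040,.2],.009)
t=snap('side');b=t['pixels'][120:270,270:410,::-1];b=cv2.resize(b,None,fx=4,fy=4,interpolation=cv2.INTER_CUBIC)
cv2.imwrite('pics/c7.png',b)
for z in(.24,.204,.226,.190): print(z,proj(t,(.6613,.004,z)))"
```

```text
t 13.85 pos [0.6615 0.0034 0.1984] psi 0.008 q [ 0.16  0.81 -0.46  1.47  0.41  0.96 -0.4 ] F [-0.4 -0.8  2. ] open 0.006 tilt [-0. -0.]
togo mm [ 0.6 -0.2 -1.6] turn z -0.001
0.24 [353.99689134 176.49020263]
0.204 [353.68615145 186.35761681]
0.226 [353.87503898 180.35957309]
0.19 [353.56757059 190.12310183]
```

View pics/c7.png

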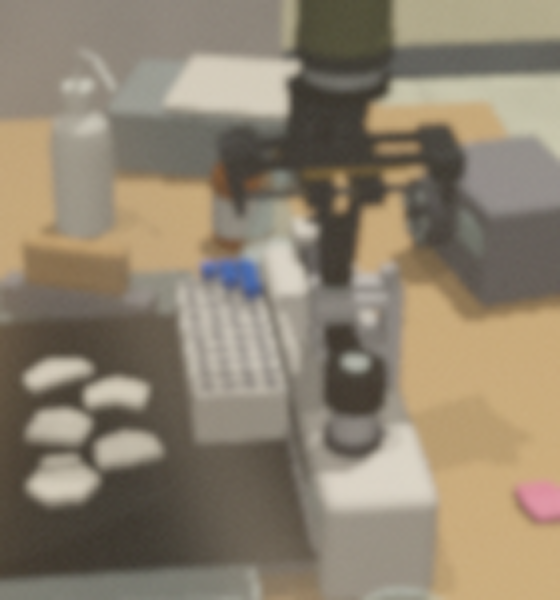

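The fingers are pressing on the pin, now at about (337,285) in the crop, with about 2 N, which is just pin friction. I'll continue in small steps until the end stop shows.

>>> carry_out:
  motion:
    - [[0, 0, 1, 0, 0, 0, 0], [0, 0, 1, 0, 0, 0, 0], [0, 0, 1, 0, 0, 0, 0]]

```text
clock: 14.2
tool_pos: [0.6618, 0.0035, 0.1982]
eef_rot: [0.704, 0.71, 0.0, 0.001]
contact_force: [-6.5, -1.3, 20.8]
opening: 0.006
```

>>> carry_out:
  motion:
    - [[0, 0, 1, 0, 0, 0, 0], [0, 0, 1, 0, 0, 0, 0]]

```text
clock: 14.4
tool_pos: [0.662, 0.0035, 0.1981]
eef_rot: [0.704, 0.71, 0.001, 0.001]
contact_force: [-10.9, -1.7, 30.5]
opening: 0.006
```

The hard stop came at TCP z 0.198, after about 36 mm of travel, so the tip is at TCP + 6 mm. Raise, open and check the pin.

>>> carry_out:
  motion:
    - [[0, 0, -3, 0, 0, 0, 0], [0, 0, -20, 0, 0, 0, 0], [0, 0, -30, 0, 0, 0, 0], [0, 0, -30, 0, 0, -0.14, 100], [30, -22, 0, 0, 0, 0, 100], [40, -30, 0, 0, 0, 0, 100], [40, -30, 0, 0, 0, 0, 100], [40, -30, 0, 0, 0, 0, 100]]

```text
clock: 15.2
tool_pos: [0.5273, 0.1365, 0.2764]
eef_rot: [0.653, 0.757, 0.0, -0.0]
contact_force: [0.3, 0.7, 0.1]
opening: 0.436
```

```bash
python3 -c "
from h import *
togo([.4458,.2907,.28],1.213)
t=snap('side');b=t['pixels'][140:240,300:400,::-1];b=cv2.resize(b,(400,400),interpolation=cv2.INTER_CUBIC)
s=snap('top');a=s['pixels'][190:270,130:250,::-1];a=cv2.resize(a,(400,267),interpolation=cv2.INTER_CUBIC)
cv2.imwrite('pics/c8.png',np.hstack([b,np.vstack([a,np.zeros((133,400,3),np.uint8)])]))
print([proj(t,(.6613,.004,z)) for z in(.24,.204)])"
```

```text
t 15.2 pos [0.5273 0.1365 0.2764] psi 0.147 q [-0.    0.57 -0.55  1.74  0.36  0.93 -0.55] F [0.3 0.7 0.1] open 0.436 tilt [0.    0.001]
togo mm [164.5 -57.9  -3.5] turn z -1.066
[array([353.99689134, 176.49020263]), array([353.68615145, 186.35761681])]
```

View pics/c8.png

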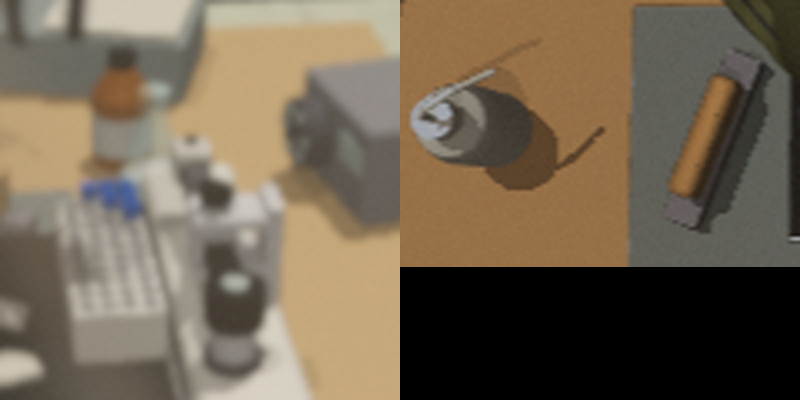

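The pin head top is at about (353.8,185.5), against (353.7,186.4) predicted for home, so the pin is in. The wash bottle leaves about 35 mm of clearance beside the scraper grasp.

>>> carry_out:
  motion:
    - [[32.9, -11.6, 0, 0, 0, 0, 100], [32.9, -11.6, 0, 0, 0, 0, 100], [32.9, -11.6, 0, 0, 0, 0, 100], [32.9, -11.6, 0, 0, 0, 0, 100], [32.9, -11.6, 0, 0, 0, 0, 100]]

```text
clock: 15.8
tool_pos: [0.4468, 0.2904, 0.2764]
eef_rot: [0.653, 0.757, 0.0, 0.0]
contact_force: [0.6, 0.3, 0.9]
opening: 0.976
```

>>> carry_out:
  motion:
    - [[0, 0, 10, 0, 0, -0.133, 100], [0, 0, 10, 0, 0, -0.133, 100], [0, 0, 10, 0, 0, -0.133, 100], [0, 0, 10, 0, 0, -0.133, 100], [0, 0, 10, 0, 0, -0.133, 100], [0, 0, 10, 0, 0, -0.133, 100], [0, 0, 10, 0, 0, -0.133, 100], [0, 0, 10, 0, 0, -0.133, 100]]

```text
clock: 16.6
tool_pos: [0.4476, 0.2893, 0.1959]
eef_rot: [0.176, 0.984, 0.0, 0.0]
contact_force: [0.2, -0.3, -0.5]
opening: 1.003
```

```bash
python3 -c "
from h import *
togo([.4458,.2907,.040],1.213)
t=snap('side');b=t['pixels'][120:240,220:360,::-1];b=cv2.resize(b,(700,600),interpolation=cv2.INTER_CUBIC)
cv2.imwrite('pics/c9.png',b)"
```

```text
t 16.6 pos [0.4476 0.2893 0.1959] psi 1.217 q [-0.2   0.72 -0.77  1.87  0.67  0.84 -0.11] F [ 0.2 -0.3 -0.5] open 1.003 tilt [0. 0.]
togo mm [  2.2   0.6 155.9] turn z 0.004
```

>>> carry_out:
  motion:
    - [[2, 0, 40, 0, 0, 0, 100], [0, 0, 40, 0, 0, 0, 100], [0, 0, 40, 0, 0, 0, 100], [0, 0, 24, 0, 0, 0, 100], [0, 0, 13, 0, 0, 0, 100], [0, 0, 0, 0, 0, 0, 15], [0, 0, 0, 0, 0, 0, 15], [0, 0, 0, 0, 0, 0, 15]]

```text
clock: 17.45
tool_pos: [0.4461, 0.2909, 0.0409]
eef_rot: [0.179, 0.984, 0.001, 0.001]
contact_force: [0.4, 0.0, 0.1]
opening: 0.753
```

>>> carry_out:
  motion:
    - [[0, 0, 0, 0, 0, 0, 15], [0, 0, 0, 0, 0, 0, 15], [0, 0, 0, 0, 0, 0, 15], [0, 0, 0, 0, 0, 0, 15], [0, 0, 0, 0, 0, 0, 15], [0, 0, 0, 0, 0, 0, 15], [0, 0, 0, 0, 0, 0, 15]]
  squeeze: 35

```text
clock: 18.15
tool_pos: [0.4453, 0.2906, 0.0395]
eef_rot: [0.178, 0.984, 0.0, 0.0]
contact_force: [0.3, -0.2, -0.3]
opening: 0.269
```

```bash
python3 -c "
from h import *
togo([.4458,.2907,.140],1.213)"
```

```text
t 18.15 pos [0.4453 0.2906 0.0395] psi 1.212 q [-0.35  0.93 -0.54  1.97  0.97  0.52 -0.38] F [ 0.3 -0.2 -0.3] open 0.269 tilt [0.    0.001]
togo mm [  -0.4    0.4 -100.5] turn z -0.001
```

>>> carry_out:
  motion:
    - [[0, 0, -10, 0, 0, 0, 15], [0, 0, -20, 0, 0, 0, 15], [0, 0, -20, 0, 0, 0, 15], [0, 0, -15, 0, 0, 0, 15], [0, 0, 0, 0, 0, -0.12, 15], [0, 0, 0, 0, 0, -0.12, 15], [0, 0, 0, 0, 0, -0.127, 15], [0, 0, 0, 0, 0, 0, 15]]

```text
clock: 18.95
tool_pos: [0.4451, 0.2895, 0.1046]
eef_rot: [-0.004, 1.0, -0.0, -0.0]
contact_force: [0.0, -0.5, -2.2]
opening: 0.268
```

```bash
python3 -c "
from h import *
togo([.450,.197,.0755],1.580)"
```

```text
t 18.95 pos [0.4451 0.2895 0.1046] psi 1.579 q [-0.23  0.87 -0.74  1.94  0.91  0.71  0.04] F [ 0.  -0.5 -2.2] open 0.268 tilt [-0.001 -0.001]
togo mm [ -4.2 -92.5  29.1] turn z -0.001
```

>>> carry_out:
  motion:
    - [[-1, -23, 0, 0, 0, 0, 15], [-1, -23, 0, 0, 0, 0, 15], [-1, -23, 0, 0, 0, 0, 15], [-1, -23, 0, 0, 0, 0, 15], [0, 0, 15, 0, 0, 0, 15], [0, 0, 10, 0, 0, 0, 15], [0, 0, 2, 0, 0, 0, 15], [0, 0, 0, 0, 0, 0, 15]]

```text
clock: 19.75
tool_pos: [0.4496, 0.199, 0.0774]
eef_rot: [-0.004, 1.0, 0.0, -0.0]
contact_force: [0.7, 0.1, -2.5]
opening: 0.27
```

```bash
python3 -c "
from h import *
togo([.450,.197,.0755],1.580)
t=snap('side');b=t['pixels'][150:310,240:400,::-1];b=cv2.resize(b,(600,600),interpolation=cv2.INTER_CUBIC)
cv2.imwrite('pics/c10.png',b)"
```

```text
t 19.75 pos [0.4496 0.199  0.0774] psi 1.579 q [-0.11  0.87 -0.67  2.07  1.04  0.58  0.04] F [ 0.7  0.1 -2.5] open 0.27 tilt [-0.001  0.   ]
togo mm [-0.3 -2.   1.9] turn z -0.001
```

View pics/c10.png

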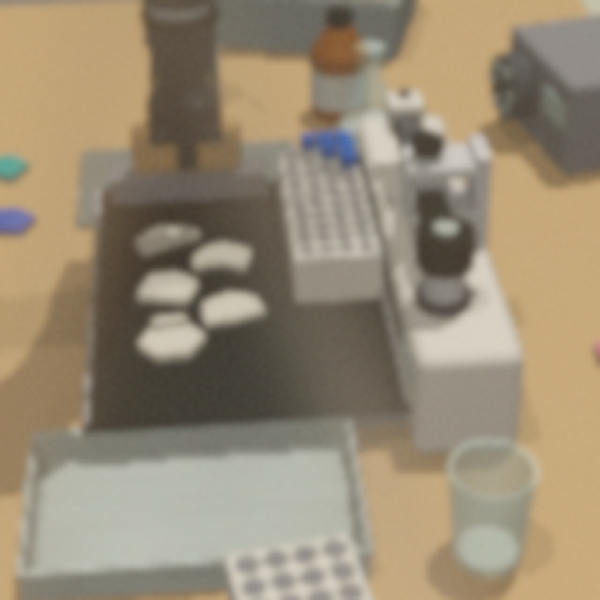

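The scraper stands on the left end of the deck and spans all five pieces, clear of the rack. I'll lower it to touch, then sweep.

>>> carry_out:
  motion:
    - [[0, 0, 1, 0, 0, 0, 15], [0, 0, 1, 0, 0, 0, 15], [0, 0, 0, 0, 0, 0, 15]]

```text
clock: 20.1
tool_pos: [0.45, 0.1983, 0.0756]
eef_rot: [-0.004, 1.0, 0.0, 0.0]
contact_force: [-0.0, -0.6, -3.0]
opening: 0.265
```

>>> carry_out:
  motion:
    - [[0, 0, 0.5, 0, 0, 0, 15], [0, 0, 0, 0, 0, 0, 15]]

```text
clock: 20.3
tool_pos: [0.45, 0.1982, 0.075]
eef_rot: [-0.004, 1.0, -0.0, 0.0]
contact_force: [0.0, -0.0, -2.6]
opening: 0.266
```

>>> carry_out:
  motion:
    - [[0, -14, 0, 0, 0, 0, 15], [0, -14, 0, 0, 0, 0, 15], [0, -14, 0, 0, 0, 0, 15], [0, -14, 0, 0, 0, 0, 15], [0, -14, 0, 0, 0, 0, 15], [0, -14, 0, 0, 0, 0, 15], [0, -14, 0, 0, 0, 0, 15], [0, -14, 0, 0, 0, 0, 15]]

```text
clock: 21.1
tool_pos: [0.4509, 0.0852, 0.075]
eef_rot: [-0.004, 1.0, 0.0, 0.0]
contact_force: [-0.3, 0.2, -2.4]
opening: 0.269
```

>>> carry_out:
  motion:
    - [[0, -14, 0, 0, 0, 0, 15], [0, -14, 0, 0, 0, 0, 15], [0, -14, 0, 0, 0, 0, 15], [0, -14, 0, 0, 0, 0, 15], [0, -14, 0, 0, 0, 0, 15], [0, -14, 0, 0, 0, 0, 15], [0, -14, 0, 0, 0, 0, 15], [0, -14, 0, 0, 0, 0, 15]]

```text
clock: 21.9
tool_pos: [0.4518, -0.0267, 0.075]
eef_rot: [-0.004, 1.0, 0.0, 0.0]
contact_force: [0.1, 0.9, -2.6]
opening: 0.271
```

```bash
python3 -c "
from h import *
togo([.450,-.19,.075],1.580)
t=snap('side');b=t['pixels'][150:310,240:400,::-1];b=cv2.resize(b,(600,600),interpolation=cv2.INTER_CUBIC)
cv2.imwrite('pics/c11.png',b)"
```

```text
t 21.9 pos [ 0.4518 -0.0267  0.075 ] psi 1.579 q [ 0.33  0.84 -0.62  2.19  1.15  0.49  0.37] F [ 0.1  0.9 -2.6] open 0.271 tilt [0. 0.]
togo mm [   3.2 -163.2   -0. ] turn z -0.001
```

View pics/c11.png

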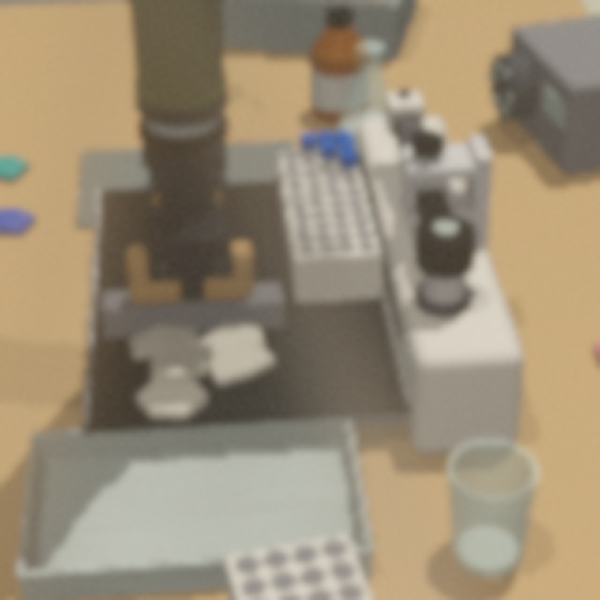

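All five pieces are gathered ahead of the bar, within its length. Continuing.

>>> carry_out:
  motion:
    - [[0.3, -12, 0, 0, 0, 0, 15], [0.3, -12, 0, 0, 0, 0, 15], [0.3, -12, 0, 0, 0, 0, 15], [0.3, -12, 0, 0, 0, 0, 15], [0, -12, 0, 0, 0, 0, 15], [0, -12, 0, 0, 0, 0, 15], [0, -12, 0, 0, 0, 0, 15], [0, -12, 0, 0, 0, 0, 15]]

```text
clock: 22.75
tool_pos: [0.4512, -0.1224, 0.075]
eef_rot: [-0.004, 1.0, 0.0, -0.0]
contact_force: [-0.7, 1.9, -2.5]
opening: 0.266
```

>>> carry_out:
  motion:
    - [[0, -10, 0, 0, 0, 0, 15], [0, -10, 0, 0, 0, 0, 15], [0, -10, 0, 0, 0, 0, 15], [0, -10, 0, 0, 0, 0, 15], [0, -10, 0, 0, 0, 0, 15], [0, -10, 0, 0, 0, 0, 15], [0, -10, 0, 0, 0, 0, 15], [0, 0, 0, 0, 0, 0, 15]]

```text
clock: 23.55
tool_pos: [0.4513, -0.1939, 0.0748]
eef_rot: [-0.003, 1.0, -0.001, -0.0]
contact_force: [-0.5, 0.7, -2.5]
opening: 0.269
```

```bash
python3 -c "
from h import *
togo([.450,-.19,.075],1.580)
t=snap('side');b=t['pixels'][150:310,240:400,::-1];b=cv2.resize(b,(600,600),interpolation=cv2.INTER_CUBIC)
cv2.imwrite('pics/c12.png',b)"
```

```text
t 23.55 pos [ 0.4513 -0.1939  0.0748] psi 1.576 q [ 0.71  0.87 -0.67  2.07  1.05  0.58  0.85] F [-0.5  0.7 -2.5] open 0.269 tilt [-0.001 -0.002]
togo mm [ 1.2  3.9 -0.2] turn z -0.004
```

View pics/c12.png

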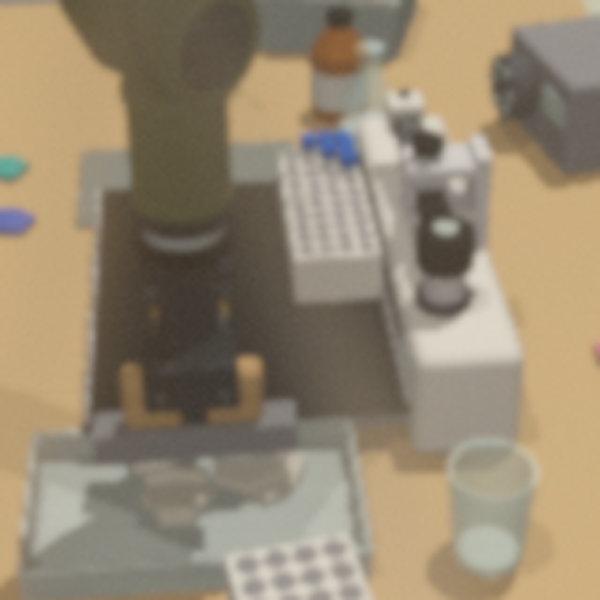

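The bar is past the deck end and the deck is clear. White pieces show in the tray around (175,490) and (250,475). I'll lift and go back towards the mat.

>>> carry_out:
  motion:
    - [[0, 0, -20, 0, 0, 0, 15], [0, 0, -30, 0, 0, 0, 15], [0, 0, -30, 0, 0, 0, 15], [0, 0, -30, 0, 0, 0, 15], [0, 30, 0, 0, 0, 0, 15], [0, 35, 0, 0, 0, 0, 15], [0, 35, 0, 0, 0, 0, 15], [0, 35, 0, 0, 0, 0, 15]]

```text
clock: 24.4
tool_pos: [0.4502, -0.055, 0.185]
eef_rot: [-0.005, 1.0, 0.0, -0.0]
contact_force: [0.6, -0.4, -2.4]
opening: 0.271
```

>>> carry_out:
  motion:
    - [[0, 35, 0, 0, 0, 0, 15], [0, 35, 0, 0, 0, 0, 15], [0, 35, 0, 0, 0, 0, 15], [0, 35, 0, 0, 0, 0, 15], [0, 35, 0, 0, 0, 0, 15], [0, 35, 0, 0, 0, 0, 15], [0, 35, 0, 0, 0, 0, 15], [0, 35, 0, 0, 0, 0, 15]]

```text
clock: 25.2
tool_pos: [0.4474, 0.2249, 0.1848]
eef_rot: [-0.005, 1.0, -0.0, -0.0]
contact_force: [1.2, 0.6, -2.7]
opening: 0.269
```

```bash
python3 -c "
from h import *
togo([.450,.291,.0395],1.580)
t=snap('side');b=t['pixels'][200:320,235:395,::-1];b=cv2.resize(b,(533,400),interpolation=cv2.INTER_CUBIC)
s=snap('top');a=s['pixels'][180:285,365:435,::-1];a=cv2.resize(a,(267,400),interpolation=cv2.INTER_CUBIC)
cv2.imwrite('pics/c13.png',np.hstack([b,a]))"
```

```text
t 25.2 pos [0.4474 0.2249 0.1848] psi 1.581 q [-0.08  0.71 -0.8   1.97  0.72  0.78  0.28] F [ 1.2  0.6 -2.7] open 0.269 tilt [-0.001 -0.   ]
togo mm [ -3.3  66.1 145.3] turn z 0.001
```

View pics/c13.png

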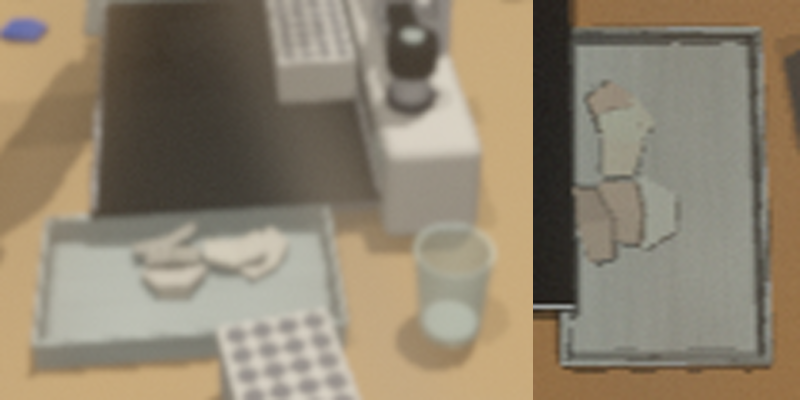

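Five pieces lie in the tray: two at about (620,130) and three at about (625,220) in the top crop. One leans on its neighbours near the deck-side wall, and I'll check its height. Now placing the scraper.

>>> carry_out:
  motion:
    - [[-1, 22, 0, 0, 0, 0, 15], [-1, 22, 0, 0, 0, 0, 15], [-1, 22, 0, 0, 0, 0, 15], [0, 0, 40, 0, 0, 0, 15], [0, 0, 40, 0, 0, 0, 15], [0, 0, 35, 0, 0, 0, 15], [0, 0, 20, 0, 0, 0, 15], [0, 0, 0, 0, 0, 0, 15]]

```text
clock: 26.1
tool_pos: [0.4489, 0.2875, 0.0474]
eef_rot: [-0.005, 1.0, -0.002, -0.002]
contact_force: [-0.1, -0.8, -2.6]
opening: 0.268
```

>>> carry_out:
  motion:
    - [[0, 0, 4, 0, 0, 0, 15], [0, 0, 3, 0, 0, 0, 15], [0, 0, 2, 0, 0, 0, 15], [0, 0, 1, 0, 0, 0, 15], [0, 0, 0, 0, 0, 0, 15]]

```text
clock: 26.6
tool_pos: [0.4513, 0.2893, 0.0404]
eef_rot: [-0.004, 1.0, 0.0, 0.0]
contact_force: [0.1, -0.1, -1.8]
opening: 0.27
```

```bash
python3 -c "
from h import *
togo([.450,.291,.0395],1.580)
s=snap('side');t=snap('top')
a,d=ray(s,(284.5,272));b,e=ray(t,(382.1,239.8))
k=np.linalg.lstsq(np.c_[d,-e],b-a,rcond=None)[0]
print('leaning piece',a+d*k[0],b+e*k[1])"
```

```text
t 26.6 pos [0.4513 0.2893 0.0404] psi 1.579 q [-0.32  0.94 -0.57  1.95  0.99  0.55 -0.01] F [ 0.1 -0.1 -1.8] open 0.27 tilt [0.001 0.   ]
togo mm [1.2 1.7 0.9] turn z -0.001
leaning piece [ 0.42736006 -0.18079794  0.02019055] [ 0.42175001 -0.18120354  0.0200453 ]
```

The leaning piece's centre is at about z 20 mm, 23 mm beyond the deck edge, which is inside the limits. Lower the last millimetre and release.

>>> carry_out:
  motion:
    - [[0, 0, 0.6, 0, 0, 0, 15], [0, 0, 0.4, 0, 0, 0, 15], [0, 0, 0, 0, 0, 0, 15], [0, 0, 0, 0, 0, 0, 40], [0, 0, 0, 0, 0, 0, 80], [0, 0, 0, 0, 0, 0, 80], [0, 0, 0, 0, 0, 0, 80], [0, 0, 0, 0, 0, 0, 80]]

```text
clock: 27.5
tool_pos: [0.4509, 0.2892, 0.0389]
eef_rot: [-0.004, 1.0, -0.0, -0.0]
contact_force: [-0.6, -0.4, -0.2]
opening: 0.699
```

>>> carry_out:
  motion:
    - [[0, 0, 0, 0, 0, 0, 80], [0, 0, -15, 0, 0, 0, 80], [0, 0, -30, 0, 0, 0, 80], [0, 0, -40, 0, 0, 0, 80], [0, 0, -40, 0, 0, 0, 80], [0, 0, -40, 0, 0, 0, 80], [0, 0, -40, 0, 0, 0, 80], [0, 0, 0, 0, 0, 0, 80]]

```text
clock: 28.3
tool_pos: [0.4526, 0.2919, 0.249]
eef_rot: [-0.004, 1.0, 0.003, 0.004]
contact_force: [0.7, 0.0, -0.7]
opening: 0.801
```

>>> carry_out:
  motion:
    - [[40, 0, 0, 0, 0, 0, 80], [40, -20, 0, 0, 0, 0, 80], [0, -40, 0, 0, 0, 0, 80], [0, -40, 0, 0, 0, 0, 80], [0, 0, 0, 0, 0, 0, 80], [0, 0, 0, 0, 0, 0, 80]]

```text
clock: 28.9
tool_pos: [0.3718, 0.1878, 0.2436]
eef_rot: [-0.003, 1.0, -0.0, -0.0]
contact_force: [0.9, 0.2, -0.5]
opening: 0.8
```

```bash
python3 -c "
from h import *
togo([.450,.291,.0395],1.580)
t=snap('side');b=t['pixels'][140:320,220:420,::-1];b=cv2.resize(b,(440,396),interpolation=cv2.INTER_CUBIC)
s=snap('top');a=s['pixels'][110:285,190:435,::-1];a=cv2.resize(a,(360,257),interpolation=cv2.INTER_CUBIC)
cv2.imwrite('pics/c14.png',np.hstack([b,np.vstack([a,np.zeros((139,360,3),np.uint8)])]))
hsv=cv2.cvtColor(s['pixels'],cv2.COLOR_RGB2HSV)
sub=np.zeros((400,640),bool);sub[195:265,200:250]=1
m=(sub&(hsv[...,1]>110)&(hsv[...,2]>60)).astype(np.uint8);n,l,st,ce=cv2.connectedComponentsWithStats(m)
for k in range(1,n):
  if st[k,4]>60: print(cv2.minAreaRect(np.array([plane(s,p,.083)[:2]*1000 for p in np.argwhere(l==k)[:,::-1]],np.float32)))"
```

```text
t 28.9 pos [0.3718 0.1878 0.2436] psi 1.577 q [ 0.02  0.53 -0.9   2.12  0.6   0.77  0.31] F [ 0.9  0.2 -0.5] open 0.8 tilt [-0. -0.]
togo mm [-78.9 102.8 204.1] turn z -0.003
((475.2154541015625, 288.3674011230469), (58.13517761230469, 20.231678009033203), 1.4282306432724)
((382.56549072265625, 319.0083923339844), (41.064613342285156, 69.85802459716797), 80.63268280029297)
```

View pics/c14.png

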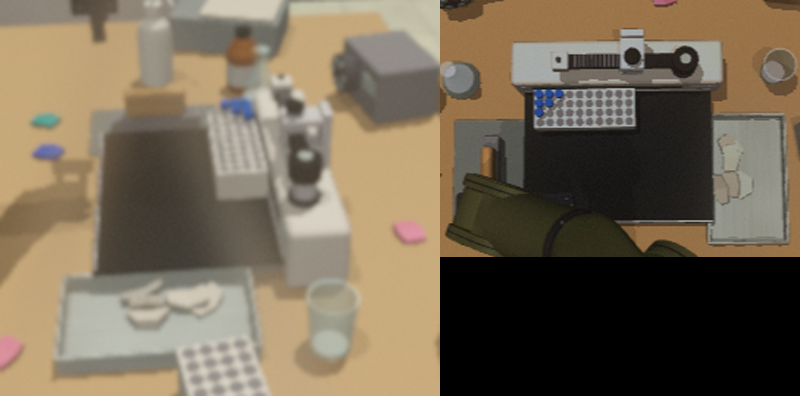

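The scraper stands upright on its mat (handle at (155,103) in the side view) with the gripper clear. The sampler arm is parked under the pin, the deck is empty, all five pieces are in the tray, and the racks and glassware are in place. Handing in.

```bash
python3 -c "
from h import *
print(ticket.finish_job())"
```

```text
the job is handed in; nothing more can be done
None
```

I parked the swing arm, pushed the pin home and swept all five pieces into the tray in one pass. The scraper is standing on its mat again, and I handed the job in at about 29 s. It reported no verdict.

**Last checks**
- **Arm:** by tool position at release it was within about 0.001 rad of parked. In the last top view it lies along the housing, under the pin.
- **Pin:** it came to a hard stop after about 36 mm. Its head showed within 1 px of the predicted home position.
- **Pieces:** the deck is clear and all five are in the tray. One leans on its neighbours near the deck-side wall, with its centre at about z 20 mm, below the 40 mm limit.
- **Scraper:** it was released at about (0.451, 0.289), near the mat's centre, and looks upright in the side view. The robot arm partly hid it in the last top view, so I could not measure its final position from the picture.
- **Racks and glassware:** those in the final views stand where they were. I judged this by eye, not by measurement.

**What disagreed:** the fingertips are about 6 mm above the reported tool position, not 22 mm ahead of it as `r.tip_reach` says. My first grip therefore closed just above the probe holder without touching it. I confirmed the offset from two pictures and the pin contact, and used it from then on. I viewed 15 pictures against the budget of 10, which is beyond the one or two extra allowed.

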